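# Clear the disinfecting box and hold its lid open

## Task

A roll of surgical tape has been left lying on the lid of the UV disinfecting box: put it back on the upright post of the tape stand, down on top of the roll that is already there, and let go of it. Only then raise the lid to 60 degrees from closed and hold it there, so that a colleague can take the instruments out; the lid falls shut when let go, so finish while still holding it still with the fingers. Leave the stand and everything else on the counter where it is.

Things in the scene. Friction and masses are not known exactly. Their poses are not given: they have to be found in the camera images.
- roll_center (a point): Centre (half-way up) of the roll of off-white surgical tape that lies flat on the closed lid, its hole upright: outside diameter 54 mm, hole diameter 26 mm right through (cardboard core), 38 mm tall, about 0.06 kg, loose. Its z axis is the axis of the hole. (Looks the same as the roll already on the stand; this is the one on the lid.)
- tape_stand: Steel tape stand, loose, about 0.9 kg, to the left or right of the box: round base 96 mm in diameter and 12 mm thick, with one upright post 19 mm in diameter from its middle. Origin at the centre of its underside on the counter, z up along the post. One tape roll of the same size (54 mm outside, 38 mm tall) is already on the post and lies on the base, so its top is 50 mm above the counter; a second roll on top of it has its centre 69 mm above the counter.
- post_top (a point): Tip of the tape stand's post, which is rounded over its last 7 mm: on the post's axis, 109 mm above the underside of the stand.
- uv_box: UV disinfecting box, a white case fixed to the counter, 180 mm deep (its own x), 260 mm wide (its own y) and 110 mm high with the lid closed, a grey control strip on its front; lamps are inside the lid and instruments on a wire rack inside. Origin at the centre of its underside; its own x axis points from its front (handle side, towards the robot) to its hinge side, z up. The lid is its top 30 mm, 180 x 260 mm in plan, its flat top 110 mm above the counter.
- uv_handle (a point): Middle of the lid's steel bar handle: a round bar 10 mm thick and 110 mm long, parallel to the box's own y axis, carried by a stem at each end 40 mm in front of the lid's front face, so 35 mm is clear between bar and face. It moves with the lid; with the lid closed it is 95 mm above the counter, and it lies 220 mm in front of the hinge line and 15 mm above it (in the lid's own frame).
- uv_hinge (a point): Middle of the lid's hinge line, which is parallel to the box's own y axis along the rear edge of the box, 80 mm above the counter and 90 mm behind the box's centre. Does not move as the lid opens.
- uv_lid (a joint): Opening angle of the lid in radians: 0 closed, growing as the front edge with the handle rises about the hinge line (60 degrees is 1.047); stop at 1.75. The lid weighs about 0.55 kg, has no catch, stay or spring, and falls shut under its own weight from anything below about 75 degrees; lifting it takes 2 to 3 N at the handle.
- dish: Bystander: shallow round steel dish 150 mm across, 22 mm high, on the other side of the box from the tape stand. Origin at the centre of its underside.
- bowl: Bystander: round steel bowl 94 mm across, 42 mm high, standing in the dish. Origin at the centre of its underside.
- pen_a: Bystander: white capped pen, 122 mm long, 14 mm thick, lying in front of the box. Origin below its middle, on the counter.
- pen_b: Bystander: a second such pen lying beside the first. Origin below its middle, on the counter.
- jar: Bystander: small amber glass jar with a white cap, 44 mm across, 65 mm high, in front of the box to the left. Origin at the centre of its underside.
- pack: Bystander: small white carton 40 x 70 mm and 50 mm high, in front of the box to the right. Origin at the centre of its underside.
Not all that is in view belongs to the job. Leave any red look-alike of the part that bears roll_center alone.

How it is judged (in metres and radians):
On the way, in this order (a step that is already met when the one before it is completed fails the run):
1. the roll is on the stand's post, resting on the other roll, and let go of (horizontal distance between roll_center and post_top below 0.008 m and z of roll_center in the frame of tape_stand between 0.062 and 0.074 m and angle between roll_center's own z axis and vertical below 0.12 rad and contact force between the fingers and roll below 0.1 N), for 0.3 s.
2. the lid is held open at 60 degrees by the fingers (value of joint uv_lid between 0.925 and 1.17 rad and contact force between the fingers and uv_lid above 0.5 N), for 0.3 s.
At the end, for the whole second after the job is handed in: The fingers hold the lid (pressing on it with more than 0.5 N) still, at 60 degrees from closed, within 7 degrees (0.925 to 1.17 rad); the roll is on the stand's post, let go of, lying level on the other roll (its centre 62 to 74 mm above the stand's underside and within 8 mm of the post's axis) (all of step 1 and all of step 2 and velocity of joint uv_lid between -0.1 and 0.1 rad/s); the arm keeps its last pose, push and grip.
It fails at once if the lid is raised (more than 0.12 rad) before the roll is on the post (value of joint uv_lid above 0.12 rad and not (horizontal distance between roll_center and post_top below 0.008 m and z of roll_center in the frame of tape_stand between 0.062 and 0.074 m and angle between roll_center's own z axis and vertical below 0.12 rad)).
It fails at once if the stand or a bystander is moved by more than 30 mm (distance of any of tape_stand, dish, bowl, pen_a, pen_b, jar, pack from where it was at the start of the episode above 0.03 m).
It also fails if it takes over 56 s, if anything falls off the work surface, if the arm or the gripper's body presses on something with over 40 N, if the wrist force passes 120 N, or if a joint passes its speed limit or range.

## Robot

A 7-joint arm with a two-finger parallel gripper is mounted at the origin on the work surface. World frame = base frame: x ahead of the robot, y to its left, z up, the work surface at z = 0. Lengths are in m, angles in degrees, forces in N, time in s.
With the tool pointing down it reaches from about 0.425 to 0.825 m from the base axis. Payload 3.6 kg.
Tool frame: the origin (TCP) lies midway between the tips of the shut fingers; the grasp point (between the pads) lies 19 mm behind it; z points along the fingers, y is the line along which they close (so a half turn about z gives the same grasp; the last joint's range is limited). The gripper opens to 85 mm and grips with 20 to 120 N. Pads are 22 mm wide; open, the fingers measure 114 mm over their backs; the gripper's body (76 mm by 85 mm) begins 54 mm behind the grasp point. The pads swing forward as they close: fully open they stand 13 mm farther back than shut.
Start: joints at [69.7, 35.231, -0.722, 81.555, 0.464, 63.22, -2.315], TCP at [0.209, -0.615, 0.231] pointing down, gripper open.
Joint ranges: [-178.69, 178.69], [-17.37, 117.87], [-77.05, 75.6], [15.02, 138.74], [-78.02, 258.01], [0.78, 113.62], [-162.83, 162.83]. Speed limits (degrees/s): [159.86, 159.86, 180, 180, 180, 180, 180].

## Interface

Orientations are given as a 3x3 rotation matrix whose columns are the frame's x, y, z axes.
In Python, from workcell import bot gives the robot as it stands.
- The arm moves only by the tool play_rows, never from a script. Its argument "deltas" is text: rows parted by semicolons, each of 7 numbers parted by spaces: the turn, a rotation vector about the tool's x, y, z in rad, then the shift along the tool's x, y, z in mm, then the finger opening in mm, from 0 to 85.4. A call has 1 to 20 rows; each row shifts and turns the commanded pose from where the row before left it, along the tool's axes as they then stand; what a row does not reach is not made up. A row lasts 1/12 s, in which the tool goes at most 41.7 mm and 7.16 degrees, less where a joint would pass 70% of its speed; a pose out of reach is approached as far as the arm can. A call is refused whole if a number of a shift passes 41.7 or a number of a turn 0.125, either way. A call with a gripper value outside its range is refused whole. The fingers move at their own pace and stop on an object; "grip_force" is the grip in N (left out, the last holds). Time passes only in rows, so rows that do not move let the fingers close. It gives the time, the measured TCP pose, the force, the opening and the grip force at its end, in the units of the state.
- bot.observe(): the state, without advancing time (a new reading comes with each control period).
- bot.get_image(name): name is "scene" or "top"; returns (picture, depth): 420x560x3 uint8, red, green, blue; 420x560 float32, m along the optical axis (not along the pixel's ray), 0 where there is no reading.
- bot.camera_info(name): a dict with "vfov" (degrees; the focal length in pixels is half the picture's height over the tangent of half this angle, whatever the lens; pixels are square), "cx", "cy" (the principal point, pixels), "view" (4x4, takes a point from world to camera coordinates). Camera axes: x right, y down, z forward; pixel columns grow to the right and rows downward; lengths in m; the calibration is good to about 2 mm. A picture is of the moment at which its call begins. camera_info takes no time and is no camera call.
- bot.finish_job(): hands the job in; it is judged then, once.
The state is a dict: "t": time; "qpos": joint angles; "dq": joint speeds; "tau": joint torques, N m; "eef_pos": TCP position; "tcp_rot": TCP orientation; "ft_force": force on the tool from outside, world axes, zero at the start; "ft_torque": the same for the moment, N m; "finger_gap": finger opening in m; "grasp_force": force on a finger pad.
Only numpy, scipy, OpenCV 4.12 (cv2) and the standard library are available. Lean on these libraries where they do the work, as an engineer would, in place of code of your own. Each camera call takes 0.05 s, during which the arm holds its last target. There are 200 camera calls.

## Working session

There is one attempt and no reset: what is moved stays moved. The work goes in short steps, Python scripts to look and compute and a tool call to move; the robot and the scene stay as the last step left them, time stands still between calls to the robot, and variables do not carry over. Pictures are saved under pics/ and viewed, at most 10 in all, crops included, and the job is handed in when it is done.

Besides the shell and the picture viewer there is one more tool, called as name(argument=value, ...) on one line, values as JSON. play_rows: Moves the arm, as the interface text tells. Its arguments: {"type":"object","properties":{"deltas":{"type":"string"},"grip_force":{"type":"number"}},"required":["deltas"]}

```bash
ls; mkdir -p pics
cat > h.py <<'E'
import numpy as np, cv2
from workcell import bot
def cam(n):
    p,d=bot.get_image(n); c=bot.camera_info(n); f=p.shape[0]/2/np.tan(np.radians(c['vfov'])/2)
    v,u=np.mgrid[:p.shape[0],:p.shape[1]]
    P=np.stack([(u-c['cx'])/f*d,(v-c['cy'])/f*d,d],-1)
    V=np.array(c['view']); W=(P-V[:3,3])@V[:3,:3]; W[d==0]=np.nan
    return p,d,W
E
python3 - <<'E'
from h import *
for n in('scene','top'):
    p,d,W=cam(n); cv2.imwrite(f'pics/{n}0.png',p[...,::-1]); np.save(n,W); print(bot.camera_info(n))
print(bot.observe())
E
```

```text
pics
{'vfov': 45.55608492209628, 'cx': 282.2578672101718, 'cy': 208.80874137572164, 'view': array([[-0.44928114,  0.8933823 , -0.00381128,  0.24858182],
       [ 0.71715004,  0.35810347, -0.59787768, -0.33052181],
       [-0.53276851, -0.27134843, -0.80157829,  1.38012581],
       [ 0.        ,  0.        ,  0.        ,  1.        ]])}
{'vfov': 43.75946402847025, 'cx': 284.1513920298914, 'cy': 215.4106521334637, 'view': array([[-0.00722238, -0.99994302, -0.00786056,  0.00181462],
       [-0.98967695,  0.00827296, -0.1430772 ,  0.59022669],
       [ 0.14313408,  0.00674606, -0.98968032,  1.30088622],
       [ 0.        ,  0.        ,  0.        ,  1.        ]])}
{'t': 0.1, 'qpos': array([69.7012004 , 35.28455814, -0.7240367 , 81.63264572,  0.46213587,
       63.21809241, -2.31464331]), 'dq': array([ 0.03439603, -0.15393012, -0.08313665, -0.11255505, -0.11790579,
       -0.01257911, -0.09167709]), 'tau': array([ 1.83086075e-03, -4.70383751e+01,  2.60446938e-01, -1.71571147e+01,
        1.00924636e-02,  5.85714995e-03,  6.93335608e-06]), 'eef_pos': array([ 0.20907286, -0.61473439,  0.23024135]), 'tcp_rot': array([[ 9.46737014e-01,  3.22006975e-01, -7.31567804e-04],
       [ 3.22007806e-01, -9.46734472e-01,  2.19392408e-03],
       [ 1.38583999e-05, -2.31263968e-03, -9.99997326e-01]]), 'ft_force': array([-0.12494188,  0.80498967, -0.99426195]), 'ft_torque': array([ 0.02029449, -0.03113806, -0.01908945]), 'grasp_force': 0.0, 'finger_gap': 0.08534295693713316}
```

View pics/scene0.png

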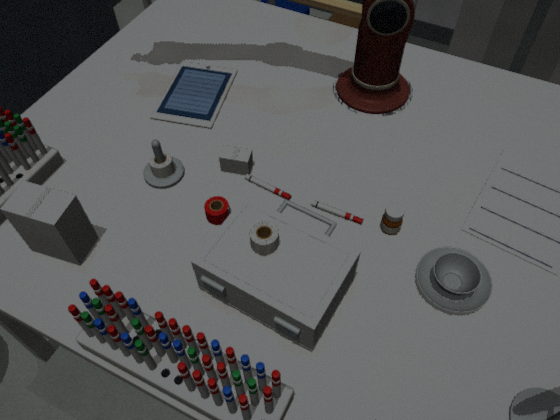

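View pics/top0.png

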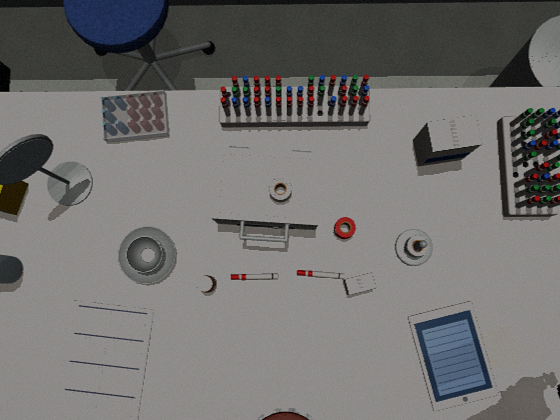

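The off-white roll lies on the lid at scene (264,237) / top (280,189). The red look-alike is on the counter at scene (216,209) / top (345,228), so it is excluded by colour and place. The stand, with its post and roll, is at scene (162,168) / top (414,246). A crop will confirm this while I measure.

Run:
```python
from h import *
p=cv2.imread('pics/top0.png'); cv2.imwrite('pics/crop.png',cv2.resize(p[130:290,195:445],None,fx=3,fy=3,interpolation=cv2.INTER_CUBIC))
T=np.load('top.npy');S=np.load('scene.npy')
def circ(A,ctr,r,z0,z1,name):
    P=A[np.linalg.norm(A[...,:2]-ctr,axis=-1)<r]; P=P[(P[:,2]>z0)&(P[:,2]<z1)]
    if len(P)<5: print(name,'few',len(P));return
    (c,R)=cv2.minEnclosingCircle(P[:,:2].astype(np.float32)*1000)
    print(name,len(P),'mec',np.round(c,1),round(R,1),'mean',np.round(P.mean(0),4),'med z',np.round(np.median(P[:,2]),4))
for n,A,px in(('top',T,[(189,280),(246,414),(244,420),(250,400),(228,345)]),('scene',S,[(225,264),(168,162),(145,157)])):
    for q in px: print(n,q,A[q])
r=T[183,272,:2]
for n,A in(('T',T),('S',S)):
    circ(A,np.nanmedian(T[180:200,270:290].reshape(-1,3),0)[:2],.05,.14,.156,n+'roll')
    c=T[250,402,:2]+[0,-.03]
    circ(A,c,.07,.044,.056,n+'standroll')
    circ(A,c,.07,.07,.12,n+'post')
    circ(A,c,.09,.008,.016,n+'base')
    # lid
    m=(A[...,2]>.104)&(A[...,2]<.116)&(A[...,0]>.3)&(A[...,0]<.75)&(abs(A[...,1])<.3)
    k=cv2.connectedComponentsWithStats(m.astype(np.uint8)); i=1+k[2][1:,4].argmax()
    P=A[k[1]==i]; R=cv2.minAreaRect((P[:,:2]*1000).astype(np.float32)); print(n,'lid',len(P),R,np.median(P[:,2]))
    m=(A[...,2]>.09)&(A[...,2]<.104)&(A[...,0]>.3)&(A[...,0]<.75)&(abs(A[...,1])<.3)
    P=A[m]; c=np.array(R[0])/1000; q=P[(P[:,0]<c[0]-.1)]
    if len(q)>3: print('handle',len(q),q.min(0),q.max(0),cv2.minAreaRect((q[:,:2]*1000).astype(np.float32)))
```

```text
top (189, 280) [0.64592136 0.00646943 0.11084704]
top (246, 414) [ 0.50839874 -0.33092488  0.04830652]
top (244, 420) [ 0.50812241 -0.3311501   0.10828448]
top (250, 400) [ 0.5010448  -0.30219464  0.01542375]
top (228, 345) [ 0.5617203  -0.1630975  -0.00228101]
scene (225, 264) [ 6.27210245e-01 -3.98700088e-05  1.49326219e-01]
scene (168, 162) [ 0.52809023 -0.32211459  0.04468693]
scene (145, 157) [ 0.51495325 -0.33058334  0.10415644]
Troll 326 mec [640.3   5.1] 27.7 mean [0.639  0.0053 0.1484] med z 0.1487
Tstandroll 260 mec [ 509.5 -338.9] 27.4 mean [ 0.5083 -0.3365  0.0504] med z 0.0506
Tpost 74 mec [ 508.9 -339.3] 9.8 mean [ 0.5086 -0.3365  0.0993] med z 0.1053
Tbase 563 mec [ 497.  -335.9] 84.6 mean [ 0.5078 -0.3344  0.0122] med z 0.0123
T lid 6959 ((654.8765258789062, 38.466468811035156), (260.7450256347656, 182.89939880371094), 85.65153503417969) 0.11078976705435155
handle 256 [ 0.51856409 -0.01239596  0.09254368] [0.55447872 0.105845   0.10372892] ((536.5106201171875, 46.770965576171875), (118.07233428955078, 34.88685607910156), 89.46714782714844)
Sroll 531 mec [641.6   6.6] 27.7 mean [0.6432 0.008  0.1481] med z 0.1487
Sstandroll 279 mec [ 510.6 -337.8] 28.7 mean [ 0.5154 -0.3335  0.0501] med z 0.0504
Spost 137 mec [ 511.5 -338.6] 11.3 mean [ 0.5142 -0.3345  0.0933] med z 0.0947
Sbase 515 mec [ 512.4 -337.9] 48.9 mean [ 0.5221 -0.3269  0.0124] med z 0.0125
S lid 10966 ((655.8817749023438, 38.71763610839844), (262.139404296875, 183.04244995117188), 85.77885437011719) 0.11091037339957764
handle 369 [ 0.51870525 -0.01150892  0.09158296] [0.55553992 0.10873064 0.1039985 ] ((537.028564453125, 48.625450134277344), (120.06429290771484, 35.54545974731445), 89.23268127441406)
```

View pics/crop.png

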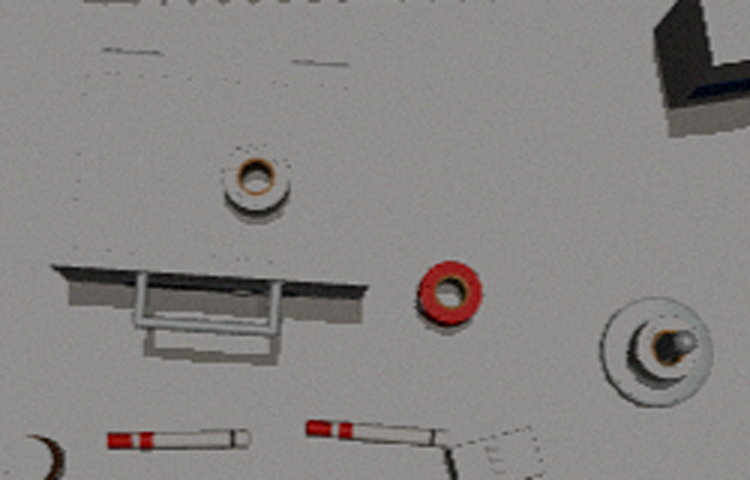

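Crop: the off-white roll, hole upright, is on the lid at (257,183). The red one at (450,297) is on the counter and stays put. The stand is at (668,345). Depth gives the roll at (0.641, 0.006) with its top at 0.149, the post at (0.5105, -0.3385), and a box yaw of -4.3° with the handle near (0.526, 0.048). All heights and sizes match the description. Moving now.

play_rows(deltas="0 0 -0.117 0 0 0 85;0 0 -0.117 0 0 0 85;0 0 -0.117 0 0 0 85;0 0 -0.117 0 0 0 85;0 0 -0.117 0 0 0 85;0 0 -0.117 0 0 0 85;0 0 -0.117 0 0 0 85;0 0 -0.117 0 0 0 85;0 0 -0.117 0 0 0 85;0 0 -0.115 0 0 0 85;0 0 0 0 0 0 85", grip_force=40)

```text
t: 1.02
eef_pos: [0.2088, -0.6151, 0.2306]
tcp_rot: [[0.073, 0.997, -0.0], [0.997, -0.073, 0.002], [0.002, -0.0, -1.0]]
ft_force: [0.1, -0.6, 0.5]
finger_gap: 0.0848
grasp_force: 0.0
```

play_rows(deltas="0 0 0 32 19 0 85;0 0 0 32 19 0 85;0 0 0 32 19 0 85;0 0 0 32 19 0 85;0 0 0 32 19 0 85;0 0 0 32 19 0 85;0 0 0 32 19 0 85;0 0 0 32 19 0 85;0 0 0 32 19 0 85;0 0 0 32 19 0 85;0 0 0 32 19 0 85;0 0 0 32 19 0 85;0 0 0 32 19 0 85;0 0 0 32 19 0 85;0 0 0 32 19 0 85;0 0 0 32 19 0 85;0 0 0 32 19 0 85;0 0 0 32 19 0 85;0 0 0 32 19 0 85;0 0 0 0 0 0 85")

```text
t: 2.68
eef_pos: [0.6177, -0.025, 0.2311]
tcp_rot: [[0.065, 0.998, 0.003], [0.998, -0.065, 0.009], [0.009, 0.003, -1.0]]
ft_force: [-1.4, 1.3, 0.7]
finger_gap: 0.0847
grasp_force: 0.0
```

```bash
cat >> h.py <<'E'
from scipy.spatial.transform import Rotation as Ro
def to(t,yaw=None):
    o=bot.observe();R=o['tcp_rot']; print(round(o['t'],2),'pos',np.round(o['eef_pos'],4),'yaw',np.degrees(np.arctan2(R[1,0],R[0,0])).round(2),'tz',np.round(R[:,2],4),'F',np.round(o['ft_force'],2),'gap',round(o['finger_gap'],4),'gf',o['grasp_force'],'q',np.round(o['qpos'],0))
    print('shift mm',np.round(R.T@(np.array(t)-o['eef_pos'])*1000,1))
    if yaw is not None:
        a=np.radians(yaw);G=np.array([[np.cos(a),np.sin(a),0],[np.sin(a),-np.cos(a),0],[0,0,-1.]]);print('turn',Ro.from_matrix(R.T@G).as_rotvec().round(4))
E
python3 -c "
from h import *
to([.641,.006,.115],85.7)"
```

```text
2.68 pos [ 0.6177 -0.025   0.2311] yaw 86.25 tz [ 0.0031  0.0088 -1.    ] F [-1.44  1.27  0.72] gap 0.0847 gf 0.0 q [ 14.  34. -22.  87.  13.  62. -15.]
shift mm [ 31.4  20.9 116.5]
turn [ 0.0025 -0.009   0.0096]
```

play_rows(deltas="0 0 0 10 7 0 85;0 0 0 10 7 20 85;0 0 0 10 7 20 85;0 0 0 1 0 20 85;0 0 0 0 0 10 85;0 0 0 0 0 0 85;0 0 0 0 0 0 85;0 0 0 0 0 0 85")

```text
t: 3.35
eef_pos: [0.6388, -0.0077, 0.1626]
tcp_rot: [[0.077, 0.997, 0.002], [0.997, -0.077, -0.0], [-0.0, 0.002, -1.0]]
ft_force: [-0.3, 0.6, 0.9]
finger_gap: 0.085
grasp_force: 0.0
```

```bash
python3 -c "
from h import *
to([.641,.006,.115],85.7)"
```

```text
3.35 pos [ 0.6388 -0.0077  0.1626] yaw 85.58 tz [ 2.3e-03 -4.0e-04 -1.0e+00] F [-0.32  0.58  0.9 ] gap 0.085 gf 0.0 q [ 11.  39. -20.  88.  16.  55. -19.]
shift mm [13.8  1.  47.6]
turn [ 0.0023  0.0003 -0.002 ]
```

play_rows(deltas="0 0 0 7 1 0 85;0 0 0 7 0 0 85;0 0 0 0 0 0 85;0 0 0 0 0 12 85;0 0 0 0 0 12 85;0 0 0 0 0 12 85;0 0 0 0 0 8 85;0 0 0 0 0 2 85;0 0 0 0 0 0 85;0 0 0 0 0 0 85")

```text
t: 4.18
eef_pos: [0.6403, 0.0071, 0.1152]
tcp_rot: [[0.075, 0.997, -0.0], [0.997, -0.075, 0.0], [0.0, -0.0, -1.0]]
ft_force: [-0.7, -0.3, -0.0]
finger_gap: 0.0848
grasp_force: 0.0
```

```bash
python3 -c "
from h import *
to([.641,.006,.115],85.7)"
```

```text
4.18 pos [0.6403 0.0071 0.1152] yaw 85.69 tz [-0.e+00  2.e-04 -1.e+00] F [-0.66 -0.29 -0.01] gap 0.0848 gf 0.0 q [  9.  42. -19.  90.  17.  50. -21.]
shift mm [-1.   0.8  0.2]
turn [-0.0001 -0.0002 -0.0001]
```

Aligned. Closing, then lifting.

play_rows(deltas="0 0 0 -1 1 0 70;0 0 0 0 0 0 60;0 0 0 0 0 0 50;0 0 0 0 0 0 45;0 0 0 0 0 0 45;0 0 0 0 0 0 45;0 0 0 0 0 0 45;0 0 0 0 0 0 45", grip_force=30)

```text
t: 4.85
eef_pos: [0.6417, 0.0059, 0.1163]
tcp_rot: [[0.075, 0.997, 0.002], [0.997, -0.075, -0.0], [-0.0, 0.002, -1.0]]
ft_force: [-0.7, 0.6, 4.9]
finger_gap: 0.0538
grasp_force: 32.1
```

play_rows(deltas="0 0 0 0 0 -6 45;0 0 0 0 0 -12 45;0 0 0 0 0 -12 45;0 0 0 0 0 -12 45;0 0 0 0 0 -12 45;0 0 0 0 0 -6 45;0 0 0 0 0 0 45;0 0 0 0 0 0 45;0 0 0 0 0 0 45")

```text
t: 5.6
eef_pos: [0.6405, 0.0059, 0.1748]
tcp_rot: [[0.075, 0.997, -0.001], [0.997, -0.075, -0.0], [-0.0, -0.001, -1.0]]
ft_force: [0.2, 0.4, -1.0]
finger_gap: 0.0538
grasp_force: 31.8
```

```bash
python3 -c "
from h import *
p,d,W=cam('scene');cv2.imwrite('pics/s1.png',cv2.resize(p[130:290,180:360,::-1],None,fx=3,fy=3))
p,d,W=cam('top');np.save('t1',W)
to([.5105,-.3385,.175],85.7)"
```

```text
5.7 pos [0.6405 0.0059 0.1745] yaw 85.71 tz [-1.8e-03 -1.0e-04 -1.0e+00] F [ 0.16  0.29 -0.13] gap 0.0542 gf 31.819987893104553 q [  9.  39. -21.  87.  15.  57. -20.]
shift mm [-3.532e+02 -1.038e+02 -3.000e-01]
turn [-0.0018  0.0003  0.0001]
```

View pics/s1.png

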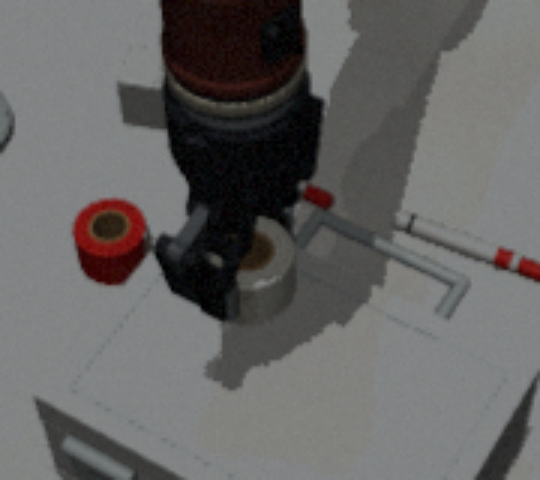

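The crop shows the white roll (crop ~(265,265)) held level between the fingers and clear of the lid, with the red one untouched. Carrying it over the post.

play_rows(deltas="0 0 0 -15 -4 0 45;0 0 0 -28 -8 0 45;0 0 0 -28 -8 0 45;0 0 0 -28 -8 0 45;0 0 0 -28 -8 0 45;0 0 0 -28 -8 0 45;0 0 0 -28 -8 0 45;0 0 0 -28 -8 0 45;0 0 0 -28 -8 0 45;0 0 0 -28 -8 0 45;0 0 0 -28 -8 0 45;0 0 0 -28 -8 0 45;0 0 0 -20 -8 0 45;0 0 0 -10 -4 0 45;0 0 0 0 0 0 45;0 0 0 0 0 0 45;0 0 0 0 0 0 45;0 0 0 0 0 0 45")

```text
t: 7.2
eef_pos: [0.5123, -0.3354, 0.1754]
tcp_rot: [[0.071, 0.997, 0.001], [0.997, -0.071, 0.002], [0.002, 0.001, -1.0]]
ft_force: [0.4, -0.4, -1.7]
finger_gap: 0.0542
grasp_force: 31.8
```

```bash
python3 -c "
from h import *
to([.5105,-.3385,.175],85.7)"
```

```text
7.2 pos [ 0.5123 -0.3354  0.1754] yaw 85.94 tz [ 9.0e-04  1.7e-03 -1.0e+00] F [ 0.35 -0.42 -1.73] gap 0.0542 gf 31.82038575410843 q [ 44.  36. -22.  92.  16.  55.  13.]
shift mm [-3.2 -1.6  0.4]
turn [ 0.0008 -0.0018  0.0042]
```

play_rows(deltas="0 0 0 -3 -1.6 0 45;0 0 0 0 0 10 45;0 0 0 0 0 10 45;0 0 0 0 0 10 45;0 0 0 0 0 0 45;0 0 0 0 0 0 45;0 0 0 0 0 0 45")

```text
t: 7.78
eef_pos: [0.5092, -0.341, 0.1451]
tcp_rot: [[0.075, 0.997, -0.0], [0.997, -0.075, 0.0], [0.0, -0.0, -1.0]]
ft_force: [0.6, -0.1, -1.1]
finger_gap: 0.0536
grasp_force: 31.8
```

Run:
```python
from h import *
to([.5105,-.3385,.055],85.7)
for n in('scene','top'):
    p,d,W=cam(n)
    v0,u0=(90,90) if n=='scene' else (170,340)
    if n=='scene': cv2.imwrite('pics/s2.png',cv2.resize(p[90:220,90:250,::-1],None,fx=4,fy=4,interpolation=cv2.INTER_CUBIC))
    else: cv2.imwrite('pics/t2.png',cv2.resize(p[180:310,340:500,::-1],None,fx=4,fy=4,interpolation=cv2.INTER_CUBIC))
    np.save(n+'2',W)
    P=W.reshape(-1,3);c=np.array([.5105,-.3385])
    for a,b in((.143,.158),(.171,.182)):
        q=P[(P[:,2]>a)&(P[:,2]<b)&(np.linalg.norm(P[:,:2]-c,axis=1)<.04)]
        if len(q)>5:
            cc,r=cv2.minEnclosingCircle((q[:,:2]*1000).astype(np.float32)); print(n,a,len(q),cc,r,np.median(q,0))
```

```text
7.78 pos [ 0.5092 -0.341   0.1451] yaw 85.71 tz [-1.e-04  4.e-04 -1.e+00] F [ 0.65 -0.15 -1.07] gap 0.0536 gf 31.821478307247162 q [ 44.  38. -21.  93.  17.  51.  13.]
shift mm [ 2.5  1.1 90.1]
turn [-0.0001 -0.0004  0.0002]
scene 0.143 117 (511.87396240234375, -339.9370422363281) 36.43828201293945 [ 0.52372562 -0.31968969  0.15168262]
scene 0.171 324 (510.2214050292969, -339.0392150878906) 39.797637939453125 [ 0.50711053 -0.33230509  0.17706657]
top 0.143 33 (507.30181884765625, -331.5241394042969) 31.543548583984375 [ 0.49968876 -0.32047132  0.15180177]
top 0.171 141 (510.06640625, -332.52679443359375) 32.987892150878906 [ 0.50877688 -0.32523353  0.1775962 ]
```

View pics/s2.png

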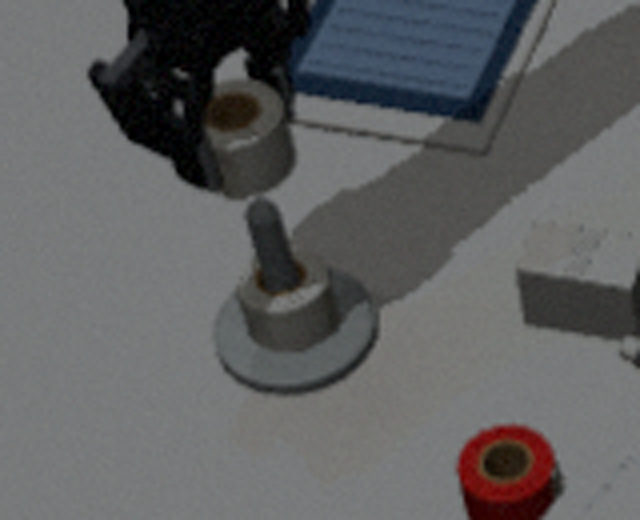

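The crop shows the roll held level (crop (248,140)) just above the post tip (262,205). I'll fit the sides of the held and seated rolls the same way, so any camera bias cancels.

Run:
```python
from h import *
from scipy.optimize import least_squares
W=np.load('scene2.npy');W0=np.load('scene.npy')
def fit(A,c,z0,z1,r=.027):
    P=A.reshape(-1,3);c=np.array(c)
    q=P[(P[:,2]>z0)&(P[:,2]<z1)]
    for k in range(3):
        s=q[abs(np.linalg.norm(q[:,:2]-c,axis=1)-r)<(.012,.006,.004)[k]]
        # only camera-facing sector
        a=(s[:,:2]-c)@np.array([.891,.454]); s=s[a>.35*r]
        f=least_squares(lambda x:np.linalg.norm(s[:,:2]-x,axis=1)-r,c,loss='soft_l1',f_scale=.001); c=f.x
    print(len(s),c.round(4),f.fun.std().round(4))
fit(W,(.5092,-.341),.148,.172)
fit(W,(.5105,-.3385),.018,.046)
fit(W0,(.5105,-.3385),.018,.046)
fit(W0,(.641,.006),.115,.145)
fit(W0,(.5105,-.3385),.06,.1,.0095)
fit(W,(.5105,-.3385),.06,.1,.0095)
```

```text
157 [ 0.5106 -0.3416] 0.0017
176 [ 0.5098 -0.3391] 0.0014
179 [ 0.51   -0.3389] 0.0014
229 [0.6403 0.0061] 0.0008
97 [ 0.5098 -0.3389] 0.0013
96 [ 0.5102 -0.3387] 0.0013
```

play_rows(deltas="0 0 0 2.4 0 0 45;0 0 0 0 0 0 45;0 0 0 0 0 5 45;0 0 0 0 0 6 45;0 0 0 0 0 6 45;0 0 0 0 0 0 45;0 0 0 0 0 0 45;0 0 0 0 0 0 45")

```text
t: 8.55
eef_pos: [0.5093, -0.3387, 0.1281]
tcp_rot: [[0.075, 0.997, -0.0], [0.997, -0.075, 0.0], [0.0, -0.0, -1.0]]
ft_force: [-0.1, 0.0, 0.7]
finger_gap: 0.054
grasp_force: 31.8
```

```bash
python3 -c "
from h import *
to([.5095,-.3386,.056],85.7)"
```

```text
8.55 pos [ 0.5093 -0.3387  0.1281] yaw 85.7 tz [-1.e-04  2.e-04 -1.e+00] F [-0.09  0.    0.71] gap 0.054 gf 31.81976705789566 q [ 44.  40. -21.  95.  17.  49.  12.]
shift mm [ 0.1  0.2 72.1]
turn [-0.0001 -0.0002  0.    ]
```

Roll bottom is about 0.1225. Lowering over the tip and checking force.

play_rows(deltas="0 0 0 0 0 6 45;0 0 0 0 0 6 45;0 0 0 0 0 6 45;0 0 0 0 0 6 45;0 0 0 0 0 6 45;0 0 0 0 0 0 45;0 0 0 0 0 0 45")

```text
t: 9.13
eef_pos: [0.5089, -0.3385, 0.0977]
tcp_rot: [[0.075, 0.997, -0.001], [0.997, -0.075, 0.001], [0.001, -0.001, -1.0]]
ft_force: [-0.3, 0.2, -0.6]
finger_gap: 0.0543
grasp_force: 31.8
```

The roll is over the post with no contact force.

play_rows(deltas="0 0 0 0 0 8 45;0 0 0 0 0 8 45;0 0 0 0 0 8 45;0 0 0 0 0 8 45;0 0 0 0 0 5 45;0 0 0 0 0 2 45;0 0 0 0 0 0 45;0 0 0 0 0 0 45")

```text
t: 9.8
eef_pos: [0.5094, -0.3386, 0.0593]
tcp_rot: [[0.075, 0.997, 0.0], [0.997, -0.075, 0.0], [0.0, 0.0, -1.0]]
ft_force: [-0.5, 0.1, -0.7]
finger_gap: 0.0541
grasp_force: 31.8
```

play_rows(deltas="0 0 0 0 0 2 45;0 0 0 0 0 1 45;0 0 0 0 0 0 45;0 0 0 0 0 0 58;0 0 0 0 0 0 70;0 0 0 0 0 0 80;0 0 0 0 0 0 80;0 0 0 0 0 0 80;0 0 0 0 0 0 80")

```text
t: 10.55
eef_pos: [0.5093, -0.3386, 0.0564]
tcp_rot: [[0.075, 0.997, 0.0], [0.997, -0.075, 0.0], [0.0, 0.0, -1.0]]
ft_force: [-0.1, -0.1, 0.1]
finger_gap: 0.0798
grasp_force: 0.0
```

play_rows(deltas="0 0 0 0 0 -10 80;0 0 0 0 0 -20 80;0 0 0 0 0 -25 80;0 0 0 0 0 -25 80;0 0 0 0 0 -25 80;0 0 0 0 0 -25 80;0 0 0 0 0 -20 80;0 0 0 15 0 0 60;0 0 0 30 0 0 40;0 0 0 30 0 0 34;0 0 0 30 0 0 34;0 0 0 30 0 0 34;0 0 0 30 0 0 34;0 0 0 30 0 0 34;0 0 0 30 0 0 34;0 0 0 15 0 0 34;0 0 0 0 0 0 34;0 0 0 0 0 0 34")

```text
t: 12.05
eef_pos: [0.527, -0.0982, 0.2065]
tcp_rot: [[0.072, 0.997, -0.0], [0.997, -0.072, -0.0], [-0.0, -0.0, -1.0]]
ft_force: [0.3, -0.8, -0.4]
finger_gap: 0.0339
grasp_force: 0.0
```

Run:
```python
from h import *
p,d,W=cam('scene');cv2.imwrite('pics/s3.png',cv2.resize(p[90:290,100:370,::-1],None,fx=2.8,fy=2.8,interpolation=cv2.INTER_CUBIC))
pt,d,T=cam('top')
for n,A in(('s',W),('t',T)):
    P=A.reshape(-1,3); q=P[(P[:,2]>.082)&(P[:,2]<.093)&(np.linalg.norm(P[:,:2]-[.51,-.3388],axis=1)<.045)]
    if len(q)>4: print(n,'roll top',len(q),cv2.minEnclosingCircle((q[:,:2]*1000).astype(np.float32)),q[:,2].min(),np.median(q[:,2]),q[:,2].max())
    # handle bar: in box frame
    a=np.radians(-4.3);X=np.array([np.cos(a),np.sin(a)]);Y=np.array([-X[1],X[0]]);c=np.array([.6555,.0387])
    b=(P[:,:2]-c)@np.c_[X,Y]
    m=(b[:,0]>-.15)&(b[:,0]<-.112)&(abs(b[:,1])<.04)&(P[:,2]>.092)&(P[:,2]<.106)
    if m.sum()>3: print(n,'bar',m.sum(),b[m].mean(0),P[m,2].max(),np.median(P[m,2]),b[m,0].min(),b[m,0].max())
h=c-.13*X; print('handle',h)
to([h[0],h[1],.16],85.7)
```

```text
s roll top 290 ((508.48651123046875, -335.3823547363281), 28.937482833862305) 0.0820717640881836 0.08853803974833531 0.0929839529355335
s bar 190 [-0.12737748  0.00061152] 0.10428086830000796 0.09940103051219634 -0.1355234300823171 -0.12224878164488684
t roll top 299 ((508.71551513671875, -338.8256530761719), 27.410348892211914) 0.08224470171246283 0.08844354872490291 0.09278869632073056
t bar 129 [-0.13012992  0.00020253] 0.10476494508928298 0.09983141277156177 -0.13478512033606418 -0.12459836194718199
handle [0.52586593 0.04844723]
12.15 pos [ 0.5268 -0.101   0.2062] yaw 85.58 tz [-6.0e-04 -1.3e-03 -1.0e+00] F [ 0.15 -1.36 -0.32] gap 0.034 gf 0.0 q [ 24.  28. -24. 102.  14.  53. -10.]
shift mm [149.  -12.4  46. ]
turn [-0.0005  0.0013 -0.002 ]
```

View pics/s3.png

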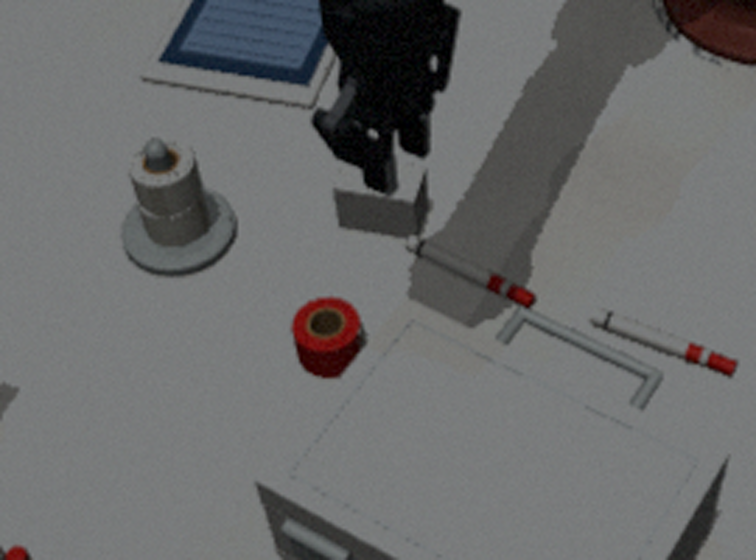

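The crop shows the roll seated on the stacked roll (crop (165,180)); its top at 0.0885 puts the centre at 0.0695, which matches. The lid bar runs (525,318)–(655,372). Going to the handle.

play_rows(deltas="0 0 0 15 -2 0 34;0 0 0 25 -2 0 34;0 0 0 25 -2 0 34;0 0 0 25 -2 10 34;0 0 0 25 -2 10 34;0 0 0 22 -2 10 34;0 0 0 12 0 10 34;0 0 0 0 0 6 34;0 0 0 0 0 0 34;0 0 0 0 0 0 34;0 0 0 0 0 0 34")

```text
t: 13.07
eef_pos: [0.527, 0.0477, 0.1606]
tcp_rot: [[0.079, 0.997, 0.001], [0.997, -0.079, -0.001], [-0.001, 0.001, -1.0]]
ft_force: [0.2, -0.3, 0.8]
finger_gap: 0.034
grasp_force: 0.0
```

```bash
python3 -c "
from h import *
to([.5255,.0484,.077],85.7)"
```

```text
13.07 pos [0.527  0.0477 0.1606] yaw 85.48 tz [ 7.0e-04 -1.2e-03 -1.0e+00] F [ 0.18 -0.26  0.78] gap 0.034 gf 0.0 q [  8.  31. -23. 106.  16.  46. -28.]
shift mm [ 0.7 -1.6 83.6]
turn [ 0.0008  0.0012 -0.0038]
```

play_rows(deltas="0 0 0 0 -1.5 8 34;0 0 0 0 0 15 34;0 0 0 0 0 15 34;0 0 0 0 0 15 34;0 0 0 0 0 12 34;0 0 0 0 0 10 34;0 0 0 0 0 6 34;0 0 0 0 0 2 34;0 0 0 0 0 0 34;0 0 0 0 0 0 34")

```text
t: 13.9
eef_pos: [0.5253, 0.0503, 0.0778]
tcp_rot: [[0.075, 0.997, 0.001], [0.997, -0.075, 0.0], [0.0, 0.001, -1.0]]
ft_force: [0.3, -0.1, 0.6]
finger_gap: 0.034
grasp_force: 0.0
```

```bash
python3 -c "
from h import *
to([.5255,.0484,.077],85.7)"
```

```text
13.9 pos [0.5253 0.0503 0.0778] yaw 85.69 tz [ 1.e-03  2.e-04 -1.e+00] F [ 0.25 -0.1   0.61] gap 0.034 gf 0.0 q [  5.  38. -19. 111.  20.  35. -32.]
shift mm [-1.9  0.3  0.8]
turn [ 0.001  -0.0003 -0.0001]
```

No contact forces. Gripping the bar.

play_rows(deltas="0 0 0 0 0 0 20;0 0 0 0 0 0 8;0 0 0 0 0 0 4;0 0 0 0 0 0 4;0 0 0 0 0 0 4;0 0 0 0 0 0 4", grip_force=40)

```text
t: 14.4
eef_pos: [0.5271, 0.0503, 0.0781]
tcp_rot: [[0.075, 0.997, 0.005], [0.997, -0.075, 0.001], [0.001, 0.005, -1.0]]
ft_force: [4.6, -0.7, 0.7]
finger_gap: 0.0086
grasp_force: 39.1
```

Run:
```python
from h import *
to([.5255,.0484,.077],85.7)
# cumulative and per-step shifts of bar (tool y = box x, tool z = down), 3 deg steps
t=np.radians(np.arange(0,61,3)); x=-(.22*np.cos(t)-.015*np.sin(t)); z=.22*np.sin(t)+.015*np.cos(t)
print(np.c_[np.diff(x),-np.diff(z)].round(4)*1000)
```

```text
14.4 pos [0.5271 0.0503 0.0781] yaw 85.69 tz [ 4.6e-03  6.0e-04 -1.0e+00] F [ 4.58 -0.72  0.74] gap 0.0086 gf 39.139618277549744 q [  5.  38. -19. 111.  21.  35. -32.]
shift mm [-2.  -1.4  1.1]
turn [ 0.0046 -0.001  -0.0003]
[[  1.1 -11.5]
 [  1.7 -11.4]
 [  2.3 -11.3]
 [  2.9 -11.2]
 [  3.5 -11. ]
 [  4.  -10.8]
 [  4.6 -10.6]
 [  5.1 -10.3]
 [  5.7 -10.1]
 [  6.2  -9.7]
 [  6.7  -9.4]
 [  7.2  -9. ]
 [  7.6  -8.7]
 [  8.1  -8.2]
 [  8.5  -7.8]
 [  8.9  -7.4]
 [  9.3  -6.9]
 [  9.6  -6.4]
 [  9.9  -5.9]
 [ 10.2  -5.3]]
```

play_rows(deltas="0 0 0 0 1.5 0 4;0 0 0 0.0 0.5 -6 4;0 0 0 0 0.6 -5.5 4;0 0 0 0 0.8 -6 4;0 0 0 0 0.9 -5.5 4;0 0 0 0 2.3 -11.3 4;0 0 0 0 2.9 -11.2 4;0 0 0 0 3.5 -11 4;0 0 0 0 4 -10.8 4;0 0 0 0 4.6 -10.6 4;0 0 0 0 5.1 -10.3 4;0 0 0 0 0 0 4;0 0 0 0 0 0 4;0 0 0 0 0 0 4")

```text
t: 15.57
eef_pos: [0.55, 0.0486, 0.1643]
tcp_rot: [[0.074, 0.997, -0.003], [0.997, -0.074, 0.0], [0.0, -0.003, -1.0]]
ft_force: [2.2, 0.7, -3.8]
finger_gap: 0.0081
grasp_force: 39.1
```

```bash
python3 -c "
from h import *
to([.5255,.0484,.077],85.7)"
```

```text
15.57 pos [0.55   0.0486 0.1643] yaw 85.74 tz [-3.2e-03  3.0e-04 -1.0e+00] F [ 2.21  0.7  -3.8 ] gap 0.0081 gf 39.070647954940796 q [  7.  33. -23. 102.  16.  49. -27.]
shift mm [ -2.  -24.2  87.4]
turn [-0.0032 -0.0001  0.0007]
```

play_rows(deltas="0 0 0 0 5.7 -10.1 4;0 0 0 0 6.2 -9.7 4;0 0 0 0 6.7 -9.4 4;0 0 0 0 7.2 -9 4;0 0 0 0 7.6 -8.7 4;0 0 0 0 8.1 -8.2 4;0 0 0 0 8.5 -7.8 4;0 0 0 0 8.9 -7.4 4;0 0 0 0 4.6 -3.5 4;0 0 0 0 4.7 -3.4 4;0 0 0 0 4.8 -3.2 4;0 0 0 0 4.8 -3.2 4;0 0 0 0 4.9 -3 4;0 0 0 0 5 -2.9 4;0 0 0 0 5 -2.7 4;0 0 0 0 5.2 -2.6 4;0 0 0 0 0 0 4;0 0 0 0 0 0 4;0 0 0 0 0 0 4;0 0 0 0 0 0 4")

```text
t: 17.23
eef_pos: [0.6453, 0.0416, 0.2621]
tcp_rot: [[0.074, 0.997, -0.008], [0.997, -0.074, -0.001], [-0.002, -0.007, -1.0]]
ft_force: [-7.1, -0.9, 11.5]
finger_gap: 0.0085
grasp_force: 40.8
```

Run:
```python
from h import *
to([.648,.04,.26],85.7)
p,d,W=cam('scene');cv2.imwrite('pics/s4.png',p[...,::-1])
a=np.radians(-4.3);X=np.array([np.cos(a),np.sin(a)]);Y=np.array([-X[1],X[0]]);h=np.array([.6555,.0387])+.09*X
_,_,T=cam('top')
for A in(W,T):
    P=A.reshape(-1,3);b=(P[:,:2]-h)@np.c_[X,Y]
    m=(b[:,0]>-.12)&(b[:,0]<.06)&(abs(b[:,1])<.125)&(P[:,2]>.12)&(P[:,2]<.28)
    if m.sum()>50:
        l=cv2.fitLine(np.c_[b[m,0],P[m,2]].astype(np.float32),cv2.DIST_HUBER,0,.01,.01).ravel(); print(m.sum(),'lid angle',np.degrees(np.arctan2(l[1],-l[0])),l[2:])
o=bot.observe();b=(o['eef_pos'][:2]-h)@X; print('bar angle',np.degrees(np.arctan2(o['eef_pos'][2]+.0175-.08,-b)-np.arctan2(.015,.22)))
P=T.reshape(-1,3); q=P[(P[:,2]>.082)&(P[:,2]<.093)&(np.linalg.norm(P[:,:2]-[.51,-.3388],axis=1)<.045)]
print(len(q),np.median(q,0))
```

```text
17.23 pos [0.6453 0.0416 0.2621] yaw 85.77 tz [-0.0076 -0.001  -1.    ] F [-7.08 -0.94 11.45] gap 0.0085 gf 40.84889352321625 q [  7.  35. -23.  79.  14.  69. -22.]
shift mm [-1.4  2.9  2.1]
turn [-0.0075  0.0015  0.0012]
12454 lid angle -121.86551 [-0.02660857  0.18377434]
1595 lid angle -125.104004 [-0.04656346  0.20900498]
bar angle 59.390033637163135
284 [ 0.50701267 -0.33632649  0.08870721]
```

View pics/s4.png

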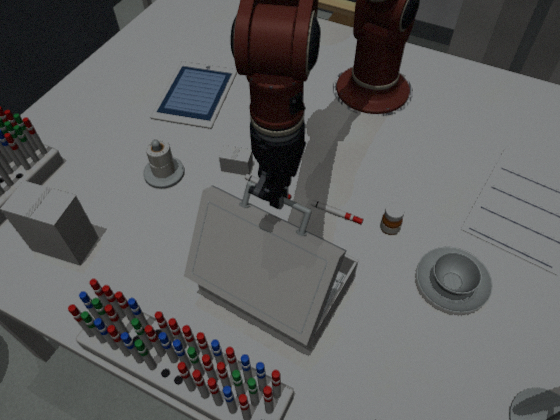

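The picture shows the lid open at about 59°, with the fingers on the bar at (270,193), both rolls on the stand at (160,160) and the bystanders in place. Holding still briefly, then handing in.

play_rows(deltas="0 0 0 0 0 0 4;0 0 0 0 0 0 4;0 0 0 0 0 0 4;0 0 0 0 0 0 4;0 0 0 0 0 0 4;0 0 0 0 0 0 4")

```text
t: 17.83
eef_pos: [0.6453, 0.0416, 0.2622]
tcp_rot: [[0.074, 0.997, -0.008], [0.997, -0.074, -0.001], [-0.001, -0.007, -1.0]]
ft_force: [-7.3, -0.2, 11.2]
finger_gap: 0.0085
grasp_force: 40.8
```

```bash
python3 -c "
from h import *
to([.648,.04,.26],85.7); print(bot.finish_job())"
```

```text
17.83 pos [0.6453 0.0416 0.2622] yaw 85.77 tz [-7.5e-03 -9.0e-04 -1.0e+00] F [-7.32 -0.19 11.2 ] gap 0.0085 gf 40.845762491226196 q [  7.  35. -23.  79.  14.  69. -22.]
shift mm [-1.4  2.9  2.1]
turn [-0.0074  0.0015  0.0012]
the job is handed in; nothing more can be done
None
```

I handed the job in at about 18 s: the tape roll sits released on top of the other roll on the post, and the fingers are holding the lid still at about 59°; the judge's verdict was not shown.

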